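# Tuck the service cover under the rain lap of a battery case and hold it down

## Robot

A 6-joint arm with a two-finger parallel gripper is mounted at the origin on a cart in front of the work surface, level with it; the furniture and walls round the work are solid. World frame = base frame: x ahead of the robot, y to its left, z up, the work surface at z = 0. Lengths are in mm, angles in rad, forces in N, time in s.
With the tool pointing down it reaches from about 350 to 875 mm from the base axis. Payload 4.2 kg.
Tool frame: the origin (TCP) lies midway between the tips of the shut fingers; the grasp point (between the pads) lies 19 mm behind it (arm.grip_depth is the distance from the TCP to the grasp point, in mm); z points along the fingers, x is the direction in which the jaws open and shut, and the axes are right-handed (so a half turn about z gives the same grasp; the last joint's range is limited). The gripper opens to 85 mm and grips with 20 to 120 N. Pads are 22 mm wide; open, the fingers measure 114 mm over their backs; the gripper's body (76 mm by 85 mm) begins 54 mm behind the grasp point. The pads swing forward as they close: fully open they stand 13 mm farther back than shut.
Start: joints at [-1.084, 0.385, 0.008, 0, -1.194, -0.259], TCP at [141.164, -608.828, 231.312] pointing down, gripper open.
Joint ranges: [-3.14, 3.14], [-1.21, 2.06], [-1.07, 1.41], [-3.16, 2.05], [-2.99, -0.16], [-3.1, 3.1]. Speed limits (rad/s): [2.79, 2.79, 3.14, 3.14, 3.14, 3.14].

## Interface

Orientations are given as a unit quaternion [x, y, z, w].
In Python, from bench import arm, eyes, find_in, silhouettes gives the robot as it stands. The module is installed in compiled form; this text tells all that it offers.
- The arm moves only by the tool play_rows, never from a script. Its arguments are lists of equal length, an entry for each row: "offset": the shift along the world's x, y, z in mm, a list of three; "turn": the turn about the world's z in rad. In form: {"offset": [[x, y, z], ...], "turn": [turn, ...]}. A call has 1 to 12 rows; each row shifts and turns the pose as measured when the row begins; what a row does not reach is not made up. A row lasts 1/10 s, in which the tool goes at most 50 mm and 8.59 degrees, less where a joint would pass 70% of its speed; a pose out of reach is approached as far as the arm can. A call is refused whole if a number of a shift passes 50 or a number of a turn 0.15, either way. A call with a gripper value outside its range is refused whole. "grip" is the gripper's target within -1 to 1 (fully open at 1, half-way at 0, shut at -1), set as the call begins (left out, the last holds). The fingers move at their own pace and stop on an object; the grip force is fixed at half the most. Time passes only in rows, so rows that do not move let the fingers close. It gives the time, the measured TCP pose, the force and the opening at its end, in the units of the state.
- arm.read_state(): the state, without advancing time (a new reading comes with each control period).
- eyes.get_image(name): name is "scene" or "top" or "wrist"; returns (picture, depth): 400x640x3 uint8, red, green, blue; 400x640 float32, mm along the optical axis (not along the pixel's ray), 0 where there is no reading.
- eyes.camera_params(name): a dict with "camera_matrix" (3x3 intrinsics, pixels), "camera_from_world" (4x4, takes a point from world to camera coordinates). Camera axes: x right, y down, z forward; pixel columns grow to the right and rows downward; lengths in mm; the calibration is good to about 2 mm. A picture is of the moment at which its call begins: read the wrist's pose just before it. camera_params takes no time and is no camera call; for the wrist camera it gives the pose at the moment of the call.
- arm.job_done(): hands the job in, once; it reports no verdict.
Trained networks look in the newest picture that a camera, given by its name, has taken for a name from the list of things; names that differ only in an ending like _2 or _b are one class to them, and where a whole thing is asked for, a point or a joint stands for the part that bears it (a point fixed in the world has none). Each returns a list of dicts, best first, with "score" (0 to 1); they miss things now and then, are a little off and sometimes report something else, mostly with a low value. They report only what shows in the picture. A call takes as long as a camera call.
- find_in(camera, query): "bbox" ([centre column, centre row, width, height] in pixels, round what is visible of it).
- silhouettes(camera, query): "mask" (400x640 bool, what is visible of it) and "bbox" ([centre column, centre row, width, height] in pixels, round what is visible of it).
The state is a dict: "clock": time; "joints": joint angles; "joint_vel": joint speeds; "joint_efforts": joint torques, N m; "position": TCP position; "ee_rot": TCP orientation; "contact_force": force on the tool from outside, world axes, zero at the start; "wrist_torque": the same for the moment, N m; "gripper_width": finger opening in mm.
Only numpy, scipy, OpenCV 4.12 (cv2) and the standard library are available. Lean on these libraries where they do the work, as an engineer would, in place of code of your own. Each camera call takes 0.05 s, during which the arm holds its last target. There are 200 camera calls.

## Task

Pick up the aluminium service cover by its black grip bar and slide its front edge under the blue hinged rain lap of the grey battery case, without lifting the lap, until the cover is fully home against the rubber stop, square and centred between the side kerbs. Then press the cover down flat on the case with a firm push of about 10 N and finish while still gripping it and pressing it down, as if for someone to put the screws in. Leave the red bottle and the black tape alone.

Things in the scene. Friction and masses are not known exactly. Their poses are not given: they have to be found in the camera images.
- case: Grey battery case fixed to the bench, 190 x 150 mm; origin on the bench; x points from its open front (robot side) to the lap's hinge, z up. It spans x -75 to +115, y -75 to +75 mm. Flat top ledge for the cover at z = 40 mm, all round an open bay with cells (x -45 to +20, y -40 to +40 mm). Side kerbs: inner faces at y = -65 and +65 mm, 5 mm above the ledge.
- lip (a point): Point on the case's ledge below the middle of the blue lap's front edge; fixed, axes as the case's. The lap is a 4 mm plate, 136 mm wide, 66 mm from hinge to front edge, its foremost 12 mm bent up as a lead-in. Shut, its underside is 6 mm above the ledge (10 mm at the front edge, whose top is 15 mm above the ledge). The rubber stop is 32.5 mm behind this point.
- home (a point): Point on the case's ledge where the centre of the cover's underside belongs when the cover is home against the stop; fixed, axes as the case's. It lies 33 mm in front of lip, along the case's -x.
- lap (a joint): Hinge of the blue rain lap, rad: 0 is shut (it rests there by its own light weight; about 0.5 N at its front edge lifts it), growing as the front edge lifts: 0.1 rad is about 6.5 mm at the edge. It must stay down.
- cover_grip (a point): Centre of the black grip bar of the loose aluminium cover (about 0.16 kg), a plate 130 (x) x 110 (y) x 3 mm; x points to the front edge, which is to be tucked, z up. The bar stands upright: 10 mm thick along x, 60 mm long along y, top 37 mm above the plate's underside. This point is 20 mm above the underside, 25 mm behind the plate's centre, 90 mm behind the front edge.
- cover_nose (a point): Middle of the cover's front edge, on its underside; axes as the cover's. When home it lies 32 mm behind lip, along the case's x.
- cover: The same loose cover; origin at the centre of the plate's underside, axes as at cover_grip.
- stop_bar: Fixed black rubber stop bar under the lap, moves with the case; origin and axes coincide with the case's. Its front face is at x = 66.5 mm of the case.
- thread_lock: Bystander: red bottle with white cap, 32 mm across, 85 mm tall, standing behind the cover and the case; origin under its centre.
- tape_black: Bystander: roll of black tape lying flat to the right of the cover, 70 mm across, 19 mm tall; origin under its centre.

How it is judged:
By the outcome, as a careful person would: the job done as asked, in the order asked, and still so for the second after the job is handed in, while the arm keeps its last pose, push and grip.
It also fails if it takes over 45 s, if anything falls off the work surface, if the arm or the gripper's body presses on something with over 40 N, if the wrist force passes 120 N, or if a joint passes its speed limit or range.

## Working session

There is one attempt and no reset: what is moved stays moved. The work goes in short steps, Python scripts to look and compute and a tool call to move; the robot and the scene stay as the last step left them, time stands still between calls to the robot, and variables do not carry over. Pictures are saved under pics/ and viewed, on a budget of 10 in all, crops included, one or two more only if the job needs it, and the job is handed in when it is done.

Besides the shell and the picture viewer there is one more tool, called after "Emit:" as name(argument=value, ...), one argument or row to a line, values as JSON. play_rows: Moves the arm, as the interface text tells. Its arguments: {"type":"object","properties":{"offset":{"type":"array","items":{"type":"array","items":{"type":"number"}}},"turn":{"type":"array","items":{"type":"number"}},"grip":{"type":"number"}},"required":["offset","turn"]}

```bash
mkdir -p pics
cat > h.py <<'E'
import numpy as np, cv2
from bench import arm, eyes, find_in, silhouettes
def cloud(cam):
    im,d=eyes.get_image(cam); p=eyes.camera_params(cam)
    K=np.array(p["camera_matrix"]);T=np.linalg.inv(np.array(p["camera_from_world"]))
    v,u=np.mgrid[:400,:640]
    c=np.stack([(u-K[0,2])/K[0,0]*d,(v-K[1,2])/K[1,1]*d,d],-1)
    return im,d,c@T[:3,:3].T+T[:3,3]
def save(n,im): cv2.imwrite("pics/"+n,im[...,::-1])
E
python3 - <<'E'
from h import *
np.set_printoptions(precision=1,suppress=True)
s=arm.read_state();print(s)
ims=[]
for c in ["top","scene"]:
    im,d,P=cloud(c); ims.append(im)
    np.savez(f"{c}.npz",im=im,d=d,P=P)
    for q in ["cover","case","lap","cover_grip","thread_lock","tape_black"]:
        for r in silhouettes(c,q)[:2]:
            m=r["mask"]&(d>0)
            print(c,q,round(r["score"],2),np.array(r["bbox"]),P[m].mean(0),np.percentile(P[m],2,axis=0),np.percentile(P[m],98,axis=0))
save("a.png",cv2.resize(np.vstack(ims),None,fx=.75,fy=.75))
E
```

```text
{'clock': 0.0, 'joints': array([-1.1,  0.4,  0. , -0. , -1.2, -0.3]), 'joint_vel': array([-0.,  0., -0.,  0., -0.,  0.]), 'joint_efforts': array([  0. , -39.2,  18.8,   4.2,  -0. ,  -0. ]), 'position': array([ 141. , -608.3,  230.2]), 'ee_rot': array([ 0.6,  0.8,  0. , -0. ]), 'contact_force': array([ 0.7, -0. , -0.6]), 'wrist_torque': array([0., 0., 0.]), 'gripper_width': 85.75754402655406}
top cover 0.66 [351.  219.7  58.3  49.4] [582.7  97.8   4.1] [530.6  34.9  -1.5] [635.8 159.8  36.2]
top case 0.63 [226.2 223.6  72.6  83.9] [562.7 374.4  38.7] [473.6 301.    2.8] [653.6 446.8  54.1]
top lap 0.65 [225.2 200.1  61.8  34.5] [612.6 376.2  49.9] [579.4 311.4  46.1] [645.9 440.7  54.4]
top cover_grip 0.77 [352.2 218.6  53.8  50.9] [583.8  97.7   4. ] [531.2  34.9  -1.5] [638.4 159.7  36.2]
top cover_grip 0.3 [229.2 224.8  73.3  87.6] [561.9 374.   38.6] [473.1 301.    2.9] [654.2 446.8  54. ]
top tape_black 0.22 [227.3 198.9  62.1  33.1] [612.5 376.7  49.8] [578.9 312.   46.1] [645.7 440.4  54.3]
scene cover 0.68 [313.1 256.6  77.4  59.7] [581.7  88.3   6.4] [534.1  32.9   0.7] [637.6 157.6  36.4]
scene case 0.65 [232.1 184.2 105.1  75.5] [555.6 354.8  33. ] [471.4 297.8   0.4] [652.6 444.   52.9]
scene cover_grip 0.61 [315.  255.9  84.3  57.9] [581.8  87.8   6.3] [533.7  32.6   0.7] [638.5 157.6  36.4]
scene thread_lock 0.9 [313.4 176.   20.   34.2] [704.7 259.9  37.9] [692.5 249.9  -1.5] [742.9 299.1  77.6]
scene tape_black 0.9 [419.9 261.8  39.3  34.7] [722.6 -46.8  14.7] [693.5 -77.3   0.3] [757.8 -12.5  20.6]
```

View pics/a.png

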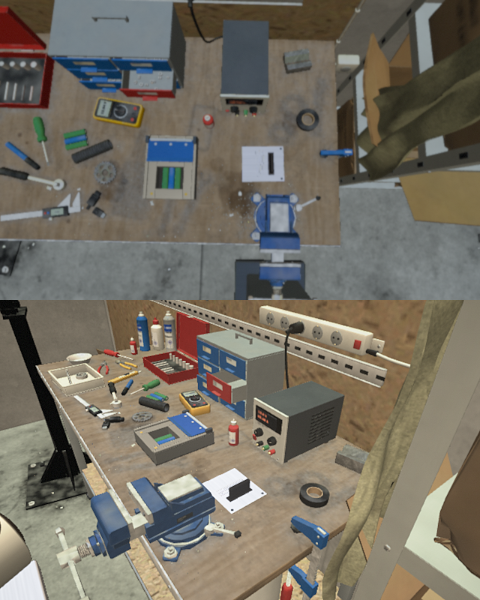

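The top view (x up, y left) shows the cover at about (353,218), with its bar on the right, so its front edge faces +y. The case is at (226,223) with the lap at +x. Next I'll estimate the planar poses.

```bash
cat >> h.py <<'E'
def rect(X):
    r=cv2.minAreaRect(X[:,:2].astype(np.float32)); return np.round(r[0],1),np.round(r[1],1),round(r[2],2)
def best(cam,q):
    r=silhouettes(cam,q); return r[0]["mask"],r[0]["score"]
E
python3 - <<'E'
from h import *
im,d,P=cloud("top")
m,_=best("top","cover"); X=P[m&(d>0)]
print("plate",rect(X[X[:,2]<10]),"bar",rect(X[X[:,2]>22]),(X[:,2]>22).sum(), X[X[:,2]>22].mean(0))
m,_=best("top","lap"); X=P[m&(d>0)]; print("lap",rect(X))
m,_=best("top","case"); X=P[m&(d>0)]; print("case",rect(X[X[:,2]>33]))
from scipy.spatial.transform import Rotation as R
print(R.from_quat(arm.read_state()["ee_rot"]).as_matrix().round(3))
p=eyes.camera_params("wrist");print(np.linalg.inv(p["camera_from_world"]).round(2),p["camera_matrix"])
E
```

```text
plate (array([583.9,  97.2]), array([109.8, 129.8]), 2.79) bar (array([583.9,  73.2]), array([58.7,  9.6]), 0.72) 132 [583.58335031  73.36756083  35.04482228]
lap (array([614. , 377.1]), array([ 72.8, 138.1]), 0.14)
case (array([564.4, 376.1]), array([190. , 151.1]), 0.13)
[[-0.226  0.974 -0.   ]
 [ 0.974  0.226  0.   ]
 [ 0.    -0.    -1.   ]]
[[-2.3000e-01  9.3000e-01  2.8000e-01  7.0870e+01]
 [ 9.7000e-01  2.2000e-01  6.0000e-02 -6.2495e+02]
 [-0.0000e+00  2.9000e-01 -9.6000e-01  3.7325e+02]
 [ 0.0000e+00  0.0000e+00  0.0000e+00  1.0000e+00]] [[305.5863226    0.         315.98821254]
 [  0.         305.5863226  201.41097648]
 [  0.           0.           1.        ]]
```

Run:
```python
from h import *
for c in ["top","scene"]:
    f=np.load(c+".npz");P=f["P"][f["d"]>0]
    a=np.array([141,-608.]);b=np.array([584,73.]);e=np.array([575,376.])
    for s,g in((a,b),(b,e)):
        t=np.clip(((P[:,:2]-s)@(g-s))/((g-s)@(g-s)),0,1)
        D=np.linalg.norm(P[:,:2]-(s+t[:,None]*(g-s)),axis=1)
        for k in np.linspace(0,1,6):
            m=(D<110)&(abs(t-k)<.1)
            print(c,round(k,1),np.percentile(P[m,2],[50,99,100]).round() if m.any() else None)
    m=(P[:,0]>300)&(P[:,0]<530)&(abs(P[:,1]-60)<120)&(P[:,2]>20);print("vise",P[m].min(0).round(),P[m].max(0).round())
```

```text
top 0.0 [-801. -791. -783.]
top 0.2 [-801. -790. -785.]
top 0.4 [-798.   90.   92.]
top 0.6 [-1. 78. 84.]
top 0.8 [ -0. 116. 119.]
top 1.0 [  1. 112. 119.]
top 0.0 [  0.  94. 100.]
top 0.2 [ 1. 20. 28.]
top 0.4 [-1.  3.  5.]
top 0.6 [-1.  3.  6.]
top 0.8 [39. 55. 59.]
top 1.0 [39. 55. 58.]
vise [300. -60.  20.] [489. 125. 136.]
scene 0.0 None
scene 0.2 None
scene 0.4 None
scene 0.6 [-0.  2.  3.]
scene 0.8 [  0. 116. 118.]
scene 1.0 [  1. 115. 118.]
scene 0.0 [ 0. 90. 98.]
scene 0.2 [2. 5. 6.]
scene 0.4 [-1.  2.  3.]
scene 0.6 [-1.  1.  2.]
scene 0.8 [28. 54. 58.]
scene 1.0 [39. 54. 56.]
vise [300. -60.  20.] [492. 113. 135.]
```

Emit:
play_rows(
  offset=[
    [22,34,3],
    [22,34,3],
    [22,34,3],
    [22,34,3],
    [22,34,3],
    [22,34,3],
    [22,34,3],
    [22,34,3],
    [22,34,3],
    [22,34,3],
  ],
  turn=[0.145,0.145,0.145,0.145,0.145,0.145,0.145,0.145,0.145,0.145],
  grip=1,
)

```text
clock: 1.9
position: [364.4, -259.3, 261.7]
ee_rot: [-0.076, 0.997, -0.001, 0.001]
contact_force: [0.7, -0.6, 0.2]
gripper_width: 85.7
```

Emit:
play_rows(
  offset=[
    [20,30,-3],
    [20,30,-3],
    [20,30,-3],
    [20,30,-3],
    [20,30,-3],
    [20,30,-3],
    [20,30,-3],
    [20,30,-3],
    [20,30,-3],
    [20,30,-3],
    [18,28,0],
    [0,0,0],
  ],
  turn=[0.145,0.145,0.145,0.145,0.145,0.145,0.145,0.145,0.145,0.145,0.04,0],
)

```text
clock: 3.1
position: [592.1, 88.2, 234.0]
ee_rot: [0.751, -0.66, -0.0, -0.007]
contact_force: [-1.5, -0.2, -0.2]
gripper_width: 85.2
```

```bash
cat >> h.py <<'E'
def tool():
    from scipy.spatial.transform import Rotation as R
    s=arm.read_state(); M=R.from_quat(s["ee_rot"]).as_matrix()
    return np.array(s["position"]),M,np.arctan2(M[1,0],M[0,0])
def wlook(name,qs):
    p,M,y=tool(); im,d,P=cloud("wrist"); save(name,im)
    print("tcp",p.round(1),"yaw",round(np.degrees(y),2),"z",M[:,2].round(4))
    out={}
    for q in qs:
        for r in silhouettes("wrist",q)[:1]:
            out[q]=P[r["mask"]&(d>0)]; print(q,round(r["score"],2),np.round(r["bbox"]))
    return im,d,P,out
E
python3 - <<'E'
from h import *
im,d,P,o=wlook("b.png",["cover"])
X=o["cover"]; 
print("plate",rect(X[(X[:,2]<10)]),"bar",rect(X[X[:,2]>32]),np.median(X[X[:,2]>32],0),np.median(X[X[:,2]<10],0))
E
```

```text
tcp [592.1  88.2 234. ] yaw -82.64 z [ 0.009   0.011  -0.9999]
cover 0.76 [314. 175. 112.  94.]
plate (array([584. ,  96.7]), array([112.3, 133. ]), 2.44) bar (array([585.6,  71.2]), array([59.4, 10. ]), 1.86) [586.84067131  71.4601449   35.72976282] [588.72406615 100.34773895   2.29833239]
```

View pics/b.png

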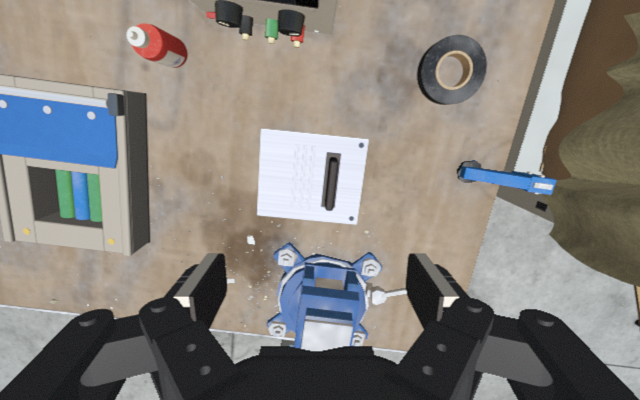

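The wrist view shows the cover at (313,176) with its bar at (331,181) standing clear. The top and wrist cameras agree on the bar within 2 mm, so I'll descend.

Emit:
play_rows(
  offset=[
    [-4,-8,-40],
    [-3,-8,-40],
    [0,0,-40],
    [0,0,-40],
    [0,0,-25],
    [0,0,0],
  ],
  turn=[-0.045,-0.045,0,0,0,0],
)

```text
clock: 3.8
position: [580.3, 62.7, 49.5]
ee_rot: [0.715, -0.699, 0.002, -0.01]
contact_force: [-0.2, 0.6, -0.6]
gripper_width: 85.4
```

Run:
```python
from h import *
im,d,P,o=wlook("c.png",["cover"])
X=o["cover"]; 
print("plate",rect(X[(X[:,2]<10)]),"bar",rect(X[X[:,2]>32]),np.median(X[X[:,2]>32],0))
```

```text
tcp [580.3  62.7  49.5] yaw -88.69 z [ 0.0177  0.0114 -0.9998]
cover 0.76 [262. 212. 209. 159.]
plate (array([586.,  98.]), array([113.4, 132.6]), 1.99) bar (array([582.2,  80.7]), array([53. , 58.5]), 35.22) [590.93950486  72.51062473  37.72010739]
```

Emit:
play_rows(
  offset=[
    [5,9,0],
    [0,0,-20],
    [0,0,-10],
    [0,0,0],
  ],
  turn=[0,0,0,0],
)

```text
clock: 4.3
position: [595.1, 75.7, 31.5]
ee_rot: [0.716, -0.698, 0.009, -0.021]
contact_force: [-0.7, -0.2, -0.1]
gripper_width: 85.7
```

Run:
```python
from h import *
im,d,P,o=wlook("d.png",[])
s=arm.read_state();print(s["contact_force"],s["wrist_torque"])
```

```text
tcp [595.1  75.7  31.5] yaw -88.55 z [ 0.0421  0.0187 -0.9989]
[ 0.718496    1.46867056 -0.66116364] [-0.0540078   0.07628406  0.03585767]
```

View pics/d.png

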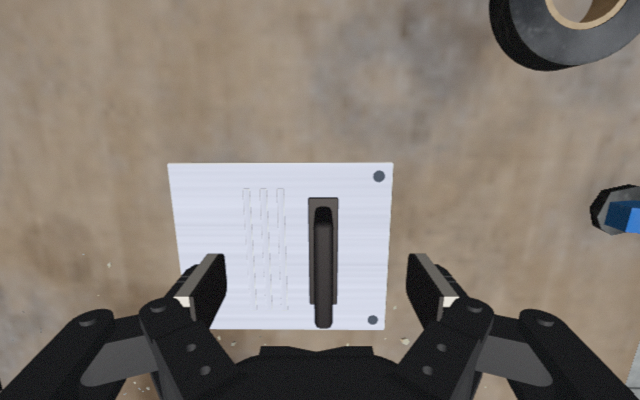

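The bar at (322,262) is between the open jaws. However, the tool's tilt has been growing, so I'll play a hold row to see how it drifts.

Emit:
play_rows(
  offset=[
    [0,0,0],
  ],
  turn=[0],
)

```text
clock: 4.45
position: [596.1, 76.1, 33.1]
ee_rot: [0.716, -0.698, 0.009, -0.023]
contact_force: [1.1, -0.7, 0.1]
gripper_width: 85.3
```

Run:
```python
from h import *
for i in range(3):
    p,M,y=tool();s=arm.read_state();print(p.round(2),np.degrees(y).round(2),M[:,2].round(4),s["joints"].round(4),s["joint_vel"].round(4),s["contact_force"].round(1)); eyes.get_image("wrist")
```

```text
[596.14  76.08  33.14] -88.52 [ 0.0447  0.0194 -0.9988] [ 3.9570e-01  5.3200e-01 -3.1770e-01 -1.1000e-03 -6.7230e-01  1.2014e+00] [ 0.0045 -0.0121  0.015   0.0052 -0.0057 -0.0016] [ 1.1 -0.7  0.1]
[596.37  76.16  33.32] -88.5 [ 0.0453  0.0196 -0.9988] [ 3.9570e-01  5.3180e-01 -3.1750e-01 -1.0000e-03 -6.7200e-01  1.2015e+00] [-0.0016  0.0009 -0.0038 -0.001   0.0041  0.0013] [-0.1  0.5  0.6]
[596.19  76.06  33.16] -88.52 [ 0.045   0.0195 -0.9988] [ 3.9570e-01  5.3190e-01 -3.1780e-01 -1.1000e-03 -6.7200e-01  1.2015e+00] [-0.0003  0.0025 -0.0077 -0.0038  0.0025 -0.0002] [-0.4  0.  -0.2]
```

Emit:
play_rows(
  offset=[
    [0,0,40],
  ],
  turn=[0],
)

```text
clock: 4.7
position: [592.0, 74.7, 68.3]
ee_rot: [0.715, -0.698, 0.006, -0.017]
contact_force: [0.3, -0.0, 0.0]
gripper_width: 85.3
```

```bash
cat > st.py <<'E'
from h import *
for i in range(2):
    p,M,y=tool();s=arm.read_state();print(round(s["clock"],2),p.round(1),"yaw",np.degrees(y).round(2),"z",M[:,2].round(4),"F",s["contact_force"].round(1),"T",s["wrist_torque"].round(2),"w",round(s["gripper_width"],1))
    if i==0: eyes.get_image("wrist")
E
python3 st.py
```

```text
4.7 [592.   74.7  68.3] yaw -88.61 z [ 0.0326  0.0159 -0.9993] F [ 0.3 -0.   0. ] T [-0.02  0.07 -0.03] w 85.3
4.75 [598.6  76.4  78.9] yaw -88.42 z [ 0.0513  0.0202 -0.9985] F [1.6 0.1 5.9] T [ 0.15 -0.19  0.04] w 85.1
```

Emit:
play_rows(
  offset=[
    [0,0,0],
  ],
  turn=[0],
)

```text
clock: 4.85
position: [600.0, 76.9, 81.3]
ee_rot: [0.716, -0.697, 0.012, -0.027]
contact_force: [-0.2, -0.2, -0.6]
gripper_width: 85.4
```

```bash
python3 st.py
```

```text
4.85 [600.   76.9  81.3] yaw -88.39 z [ 0.0559  0.0217 -0.9982] F [-0.2 -0.2 -0.6] T [-0.03  0.13 -0.04] w 85.4
4.9 [600.   76.8  81.2] yaw -88.39 z [ 0.0557  0.0216 -0.9982] F [ 0.1 -0.4  0.3] T [-0.02  0.03  0.01] w 85.5
```

Emit:
play_rows(
  offset=[
    [0,0,-15],
  ],
  turn=[0],
)

```text
clock: 5.0
position: [601.3, 77.3, 68.0]
ee_rot: [0.716, -0.697, 0.014, -0.029]
contact_force: [-0.2, 0.0, -0.6]
gripper_width: 85.0
```

```bash
python3 st.py
```

```text
5.0 [601.3  77.3  68. ] yaw -88.37 z [ 0.0603  0.0232 -0.9979] F [-0.2  0.  -0.6] T [-0.06  0.03  0.  ] w 85.0
5.05 [598.9  76.5  64.2] yaw -88.44 z [ 0.0535  0.0214 -0.9983] F [-1.4  0.4 -1.4] T [-0.08  0.23 -0.04] w 85.5
```

Emit:
play_rows(
  offset=[
    [-2,0,45],
    [-2,0,45],
    [-2,0,45],
    [-2,0,45],
  ],
  turn=[0,0,0,0],
)

```text
clock: 5.45
position: [581.7, 73.6, 236.1]
ee_rot: [0.716, -0.698, 0.004, -0.012]
contact_force: [1.5, 0.8, 0.1]
gripper_width: 85.5
```

```bash
python3 st.py;python3 st.py
```

```text
5.45 [581.7  73.6 236.1] yaw -88.61 z [ 0.0234  0.0119 -0.9997] F [1.5 0.8 0.1] T [ 0.08 -0.11 -0.02] w 85.5
5.5 [585.8  74.  245.6] yaw -88.5 z [ 0.0396  0.0143 -0.9991] F [1.9 0.  7.6] T [-0.02 -0.25  0.  ] w 85.3
5.5 [585.8  74.  245.6] yaw -88.5 z [ 0.0396  0.0143 -0.9991] F [1.9 0.  7.6] T [-0.02 -0.25  0.  ] w 85.3
5.55 [585.7  74.4 242.6] yaw -88.54 z [ 0.039   0.0156 -0.9991] F [ 0.4  0.4 -0.3] T [ 0.05 -0.02  0.03] w 85.7
```

Emit:
play_rows(
  offset=[
    [0,0,45],
    [0,0,0],
  ],
  turn=[0,0],
)

```text
clock: 5.75
position: [584.6, 74.1, 285.9]
ee_rot: [0.716, -0.698, 0.008, -0.018]
contact_force: [0.2, -1.5, 1.2]
gripper_width: 85.4
```

```bash
python3 st.py
```

```text
5.75 [584.6  74.1 285.9] yaw -88.55 z [ 0.0368  0.0152 -0.9992] F [ 0.2 -1.5  1.2] T [ 0.05  0.02 -0.02] w 85.4
5.8 [582.   74.1 280.8] yaw -88.61 z [ 0.0272  0.0148 -0.9995] F [-0.2 -0.  -1.1] T [-0.01  0.14  0.02] w 85.5
```

Emit:
play_rows(
  offset=[
    [0,0,-48],
  ],
  turn=[0],
)

```text
clock: 5.9
position: [585.7, 75.0, 238.1]
ee_rot: [0.716, -0.698, 0.008, -0.021]
contact_force: [0.3, -0.5, -0.1]
gripper_width: 85.4
```

```bash
python3 st.py;python3 st.py
```

```text
5.9 [585.7  75.  238.1] yaw -88.55 z [ 0.0409  0.0184 -0.999 ] F [ 0.3 -0.5 -0.1] T [ 0.04 -0.02 -0.01] w 85.4
5.95 [577.9  73.8 224.4] yaw -88.74 z [ 0.0158  0.0147 -0.9998] F [-3.   0.  -8.4] T [-0.09  0.56  0.01] w 85.3
5.95 [577.9  73.8 224.4] yaw -88.74 z [ 0.0158  0.0147 -0.9998] F [-3.   0.  -8.4] T [-0.09  0.56  0.01] w 85.3
6.0 [577.3  73.1 225.5] yaw -88.71 z [ 0.0121  0.0119 -0.9999] F [-0.1  0.6 -0.9] T [-0.09  0.19  0.02] w 85.2
```

Emit:
play_rows(
  offset=[
    [0,0,45],
    [0,0,0],
  ],
  turn=[0,0],
)

```text
clock: 6.2
position: [576.4, 72.2, 269.6]
ee_rot: [0.715, -0.699, -0.001, -0.004]
contact_force: [1.1, -0.3, 0.3]
gripper_width: 85.6
```

```bash
python3 st.py
```

```text
6.2 [576.4  72.2 269.6] yaw -88.69 z [ 0.0044  0.0067 -1.    ] F [ 1.1 -0.3  0.3] T [ 0.01 -0.04  0.01] w 85.6
6.25 [574.3  72.2 265.6] yaw -88.75 z [-0.003   0.0068 -1.    ] F [-1.1  0.7 -2.2] T [ 0.03  0.14 -0.  ] w 85.5
```

Emit:
play_rows(
  offset=[
    [0,0,-48],
  ],
  turn=[0],
)

```text
clock: 6.35
position: [578.7, 73.2, 223.9]
ee_rot: [0.715, -0.699, 0.001, -0.008]
contact_force: [1.1, 0.2, -0.3]
gripper_width: 85.7
```

```bash
python3 st.py;python3 st.py
```

```text
6.35 [578.7  73.2 223.9] yaw -88.66 z [ 0.0119  0.01   -0.9999] F [ 1.1  0.2 -0.3] T [ 0.02 -0.13 -0.  ] w 85.7
6.4 [571.1  72.  210.8] yaw -88.84 z [-0.0122  0.0066 -0.9999] F [-3.7 -0.3 -8.4] T [-0.02  0.5  -0.01] w 85.5
6.4 [571.1  72.  210.8] yaw -88.84 z [-0.0122  0.0066 -0.9999] F [-3.7 -0.3 -8.4] T [-0.02  0.5  -0.01] w 85.5
6.45 [570.4  71.4 211.9] yaw -88.83 z [-0.0158  0.0042 -0.9999] F [-1.4 -0.1 -1.8] T [-0.05  0.06 -0.07] w 85.7
```

Emit:
play_rows(
  offset=[
    [6,0,-45],
    [6,1,-45],
    [0,0,-40],
  ],
  turn=[0,0,0],
)

```text
clock: 6.75
position: [588.9, 73.5, 89.3]
ee_rot: [0.716, -0.699, -0.002, -0.002]
contact_force: [-1.6, 0.6, 0.5]
gripper_width: 85.6
```

```bash
python3 st.py;python3 st.py
```

```text
6.75 [588.9  73.5  89.3] yaw -88.61 z [ 7.0e-04  5.7e-03 -1.0e+00] F [-1.6  0.6  0.5] T [-0.03 -0.02  0.01] w 85.6
6.8 [583.6  72.2  81.7] yaw -88.76 z [-0.0136  0.0028 -0.9999] F [-1.5 -0.9 -5.5] T [-0.12  0.27 -0.05] w 85.4
6.8 [583.6  72.2  81.7] yaw -88.76 z [-0.0136  0.0028 -0.9999] F [-1.5 -0.9 -5.5] T [-0.12  0.27 -0.05] w 85.4
6.85 [584.   72.1  84.5] yaw -88.72 z [-0.0132  0.002  -0.9999] F [-0.3  1.  -0.4] T [-0.05  0.13  0.  ] w 85.5
```

Emit:
play_rows(
  offset=[
    [2,0,-36],
    [2,1,-26],
  ],
  turn=[0,0],
)

```text
clock: 7.05
position: [593.9, 74.5, 29.2]
ee_rot: [0.716, -0.698, -0.002, -0.001]
contact_force: [-0.3, -1.0, -0.1]
gripper_width: 85.4
```

```bash
python3 st.py;python3 st.py
```

```text
7.05 [593.9  74.5  29.2] yaw -88.54 z [-0.0013  0.0037 -1.    ] F [-0.3 -1.  -0.1] T [0.01 0.05 0.02] w 85.4
7.1 [593.3  74.4  26.4] yaw -88.53 z [-0.0042  0.0026 -1.    ] F [ 0.7  0.2 -2.4] T [-0.03 -0.02  0.02] w 85.3
7.1 [593.3  74.4  26.4] yaw -88.53 z [-0.0042  0.0026 -1.    ] F [ 0.7  0.2 -2.4] T [-0.03 -0.02  0.02] w 85.3
7.15 [593.4  74.3  28.2] yaw -88.52 z [-0.0037  0.0025 -1.    ] F [-0.3 -0.6  0.3] T [-0.01  0.05  0.01] w 85.4
```

Emit:
play_rows(
  offset=[
    [-8,-1,-20],
  ],
  turn=[0],
)

```text
clock: 7.25
position: [590.2, 74.7, 13.0]
ee_rot: [0.717, -0.697, 0.0, -0.004]
contact_force: [-0.1, 0.8, -0.1]
gripper_width: 85.6
```

```bash
python3 st.py;python3 st.py
```

```text
7.25 [590.2  74.7  13. ] yaw -88.4 z [ 0.0058  0.0046 -1.    ] F [-0.1  0.8 -0.1] T [ 0.06 -0.04 -0.04] w 85.6
7.3 [585.   73.4   8.5] yaw -88.53 z [-0.0044  0.0024 -1.    ] F [-2.5 -0.2 -2.9] T [-0.05  0.31  0.03] w 85.3
7.3 [585.   73.4   8.5] yaw -88.53 z [-0.0044  0.0024 -1.    ] F [-2.5 -0.2 -2.9] T [-0.05  0.31  0.03] w 85.3
7.35 [584.8  73.2   9.2] yaw -88.51 z [-0.0053  0.0019 -1.    ] F [ 0.1 -0.1 -0.5] T [-0.07  0.04  0.04] w 85.6
```

Emit:
play_rows(
  offset=[
    [-1,0,-2],
  ],
  turn=[0],
  grip=-1,
)

```text
clock: 7.45
position: [585.6, 73.7, 9.7]
ee_rot: [0.717, -0.698, -0.002, -0.0]
contact_force: [0.6, -0.6, 0.4]
gripper_width: 73.3
```

```bash
python3 - <<'E'
from h import *
for i in range(14): eyes.get_image("wrist")
E
python3 st.py
```

```text
8.15 [584.3  73.3   7.7] yaw -88.5 z [-0.0044  0.002  -1.    ] F [-0.3  0.9  5. ] T [-0.04  0.22 -0.01] w 8.9
8.2 [584.3  73.3   7.7] yaw -88.5 z [-0.0044  0.002  -1.    ] F [-0.1 -0.3  6.5] T [-0.05  0.2   0.  ] w 9.0
```

Emit:
play_rows(
  offset=[
    [0,0,15],
    [0,0,45],
    [0,0,45],
    [0,0,45],
    [0,0,45],
  ],
  turn=[0,0,0,0,0],
)

```text
clock: 8.7
position: [573.9, 70.5, 195.1]
ee_rot: [0.715, -0.699, -0.01, 0.014]
contact_force: [0.7, 0.3, -1.6]
gripper_width: 9.0
```

```bash
python3 st.py;python3 st.py
```

```text
8.7 [573.9  70.5 195.1] yaw -88.74 z [-0.0342 -0.0051 -0.9994] F [ 0.7  0.3 -1.6] T [-0.01 -0.22 -0.02] w 9.0
8.75 [578.5  71.1 204.3] yaw -88.62 z [-0.0184 -0.0029 -0.9998] F [2.7 0.6 5.6] T [ 0.   -0.51 -0.05] w 9.2
8.75 [578.5  71.1 204.3] yaw -88.62 z [-0.0184 -0.0029 -0.9998] F [2.7 0.6 5.6] T [ 0.   -0.51 -0.05] w 9.2
8.8 [578.4  71.5 201.3] yaw -88.66 z [-0.0185 -0.0015 -0.9998] F [ 1.2  0.6 -1.3] T [ 0.01 -0.19 -0.02] w 9.3
```

Emit:
play_rows(
  offset=[
    [-12,28,0],
    [-12,28,0],
    [-12,28,0],
    [-12,28,0],
    [-12,28,0],
  ],
  turn=[-0.145,-0.145,-0.145,-0.145,-0.145],
)

```text
clock: 9.3
position: [513.3, 211.7, 194.3]
ee_rot: [-0.409, 0.913, 0.011, -0.009]
contact_force: [0.2, -0.0, -1.4]
gripper_width: 9.0
```

```bash
python3 st.py
```

```text
9.3 [513.3 211.7 194.3] yaw -131.75 z [-0.0245  0.0121 -0.9996] F [ 0.2 -0.  -1.4] T [ 0.02 -0.05 -0.02] w 9.0
9.35 [511.9 214.9 193.9] yaw -131.9 z [-0.0251  0.0136 -0.9996] F [-1.6  0.8 -2.4] T [ 0.14  0.17 -0.02] w 9.3
```

Emit:
play_rows(
  offset=[
    [-12,26,0],
    [-12,26,0],
    [-12,26,0],
    [-12,26,0],
    [-12,26,0],
  ],
  turn=[-0.145,-0.145,-0.145,-0.145,-0.145],
)

```text
clock: 9.85
position: [445.5, 345.5, 184.3]
ee_rot: [-0.047, 0.999, 0.012, -0.012]
contact_force: [0.1, 0.5, -0.9]
gripper_width: 8.8
```

```bash
python3 st.py; python3 st.py
```

```text
9.85 [445.5 345.5 184.3] yaw -174.62 z [-0.025   0.0227 -0.9994] F [ 0.1  0.5 -0.9] T [-0.04 -0.09 -0.02] w 8.8
9.9 [444.2 348.7 183.9] yaw -174.77 z [-0.025   0.0243 -0.9994] F [ 0.2  0.9 -2.8] T [ 0.18 -0.02  0.03] w 9.3
9.9 [444.2 348.7 183.9] yaw -174.77 z [-0.025   0.0243 -0.9994] F [ 0.2  0.9 -2.8] T [ 0.18 -0.02  0.03] w 9.3
9.95 [444.9 347.  184.1] yaw -174.17 z [-0.0252  0.023  -0.9994] F [-0.4 -0.6 -2. ] T [-0.13 -0.    0.02] w 9.1
```

Emit:
play_rows(
  offset=[
    [0,27,0],
    [0,0,0],
  ],
  turn=[-0.05,-0.05],
)

```text
clock: 10.15
position: [443.6, 373.5, 181.1]
ee_rot: [-0.001, 1.0, 0.011, -0.013]
contact_force: [-1.0, -1.1, -1.0]
gripper_width: 9.1
```

```bash
python3 st.py
cat > look.py <<'E'
import sys
from h import *
def edge(P,d,lo,hi,ok):
    m=ok&(d>0)&(P[...,2]>lo)&(P[...,2]<hi); return P[m]
n=sys.argv[1]
ims=[]
for c in ["wrist","top"]:
    im,d,P=cloud(c); ims.append(im); np.savez(n+c,im=im,d=d,P=P)
    for q in ["lap","case","cover"]:
        for r in silhouettes(c,q)[:1]:
            X=P[r["mask"]&(d>0)]
            print(c,q,round(r["score"],2),np.round(r["bbox"]),rect(X),np.percentile(X,[1,50,99],axis=0).round(1).tolist())
ims[1]=cv2.resize(ims[1][120:270,120:420],(640,320))
save(n+".png",np.vstack(ims)); save(n+"w.png",ims[0]);
E
python3 look.py e
```

```text
10.15 [443.6 373.5 181.1] yaw -179.87 z [-0.027   0.0219 -0.9994] F [-1.  -1.1 -1. ] T [-0.11 -0.01 -0.03] w 9.1
10.2 [443.  371.8 180.6] yaw 179.98 z [-0.0288  0.0201 -0.9994] F [ 0.  -1.1 -3. ] T [-0.08 -0.02  0.03] w 8.9
wrist lap 0.83 [110. 190.  89. 145.] (array([596.4, 375.4]), array([129. , 135.3]), 0.23) [[581.2, 308.7, 48.1], [625.1, 360.7, 50.0], [649.0, 439.8, 54.2]]
wrist case 0.85 [167. 189. 236. 162.] (array([583.6, 383.4]), array([224.1, 166.5]), 0.3) [[473.0, 300.3, 23.4], [613.1, 328.0, 49.3], [659.6, 446.6, 56.0]]
wrist cover 0.89 [264. 242. 270. 199.] (array([480.4, 441.1]), array([278.1, 282.7]), 78.4) [[405.1, 315.2, 171.3], [472.5, 347.8, 174.5], [532.2, 405.4, 209.9]]
top lap 0.89 [227. 200.  67.  34.] (array([614.7, 377.8]), array([ 73.5, 137.9]), 1.36) [[578.2, 310.8, 45.4], [612.4, 377.0, 49.8], [647.6, 441.9, 55.1]]
top case 0.96 [227. 223.  76.  89.] (array([568.5, 380.9]), array([172. , 189.8]), 86.73) [[475.2, 300.7, 2.4], [588.6, 359.1, 45.4], [656.9, 448.5, 55.6]]
top cover 0.81 [213. 268.  60.  76.] (array([474.3, 398.2]), array([142.7, 167.1]), 1.09) [[405.7, 316.0, 170.7], [480.1, 347.5, 175.4], [531.5, 422.7, 210.9]]
```

```bash
python3 -c "
import cv2;i=cv2.imread('pics/e.png');cv2.imwrite('pics/e2.png',cv2.resize(i,None,fx=.83,fy=.83))"
```

```text
(no output)
```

View pics/e2.png

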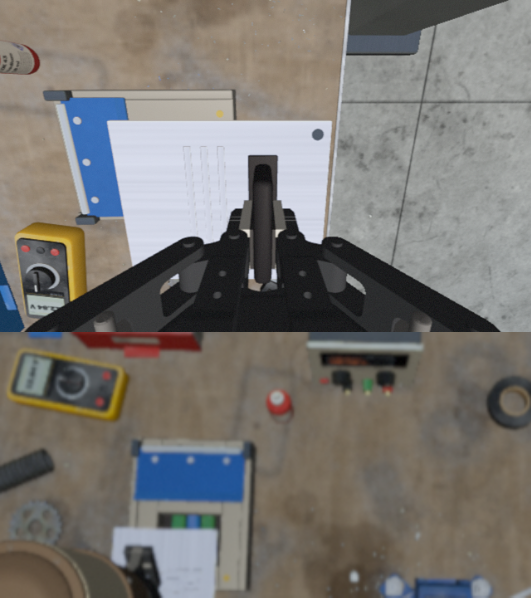

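The wrist view shows the cover held square at about (220,190), with its front edge at column 130 px facing the blue lap. The lap is at (100,160) and is shut. I'll measure cover yaw and y against the case's near side and lap edges.

```bash
cat > fit.py <<'E'
import sys
from h import *
def line(X,ax,side,lo,hi,bin=4):
    # extreme coordinate along 1-ax in bins of ax
    pts=[]
    for b in np.arange(lo,hi,bin):
        s=X[(X[:,ax]>=b)&(X[:,ax]<b+bin)]
        if len(s)>3: pts.append((b+bin/2,np.sort(s[:,1-ax])[::side][1]))
    p=np.array(pts); c=np.polyfit(p[:,0],p[:,1],1)
    r=p[:,1]-np.polyval(c,p[:,0]); k=abs(r)<max(1,1.5*r.std()); c=np.polyfit(p[k,0],p[k,1],1)
    return round(np.degrees(np.arctan(c[0])),2),np.round(np.polyval(c,[lo,(lo+hi)/2,hi]),1)
E
python3 - <<'E'
from fit import *
f=np.load("ewrist.npz");P,d=f["P"],f["d"]
def sel(*b): # zlo zhi xlo xhi ylo yhi
    m=(d>0)
    for k,i in enumerate((2,0,1)): m&=(P[...,i]>b[2*k])&(P[...,i]<b[2*k+1])
    return P[m]
C=sel(165,180,395,545,300,440)
print("cover front(x vs y)",line(C,1,-1,325,400),"cover right(y vs x)",line(C,0,1,415,525))
K=sel(42,48,470,665,290,325)
print("kerb top: outer",line(K,0,1,560,640),"inner",line(K,0,-1,560,575))
g=np.load("top.npz");P,d=g["P"],g["d"]   # initial top view, case free
K=sel(41.5,50,470,578,295,335);L=sel(41.5,50,470,578,415,460)
print("top kerbs R outer/inner",line(K,0,1,480,575,6),line(K,0,-1,480,575,6),"L inner/outer",line(L,0,1,480,575,6),line(L,0,-1,480,575,6))
S=sel(44,56,570,655,300,450);print("lap front",line(S,1,1,315,435,6))
S=sel(36,44,465,530,305,445);print("case front",line(S,1,1,315,435,6))
E
```

```text
cover front(x vs y) (np.float64(-0.16), array([533.5, 533.4, 533.3])) cover right(y vs x) (np.float64(0.15), array([314.7, 314.8, 315. ]))
kerb top: outer (np.float64(0.12), array([300.6, 300.7, 300.8])) inner (np.float64(-0.04), array([309.8, 309.8, 309.8]))
top kerbs R outer/inner (np.float64(-0.24), array([301.9, 301.7, 301.5])) (np.float64(0.38), array([314.2, 314.5, 314.9])) L inner/outer (np.float64(4.48), array([429.9, 433.6, 437.3])) (np.float64(0.14), array([449. , 449.1, 449.2]))
lap front (np.float64(-0.28), array([578.7, 578.4, 578.1]))
case front (np.float64(-1.16), array([471.3, 470.1, 468.9]))
```

Emit:
play_rows(
  offset=[
    [8,3,-45],
    [6,3,-40],
  ],
  turn=[0,0],
)

```text
clock: 10.8
position: [461.5, 380.9, 103.8]
ee_rot: [-0.001, 1.0, 0.018, -0.007]
contact_force: [-0.1, -0.6, -3.1]
gripper_width: 8.9
```

```bash
python3 st.py;python3 st.py
```

```text
10.8 [461.5 380.9 103.8] yaw -179.82 z [-0.0138  0.0363 -0.9992] F [-0.1 -0.6 -3.1] T [-0.11  0.06 -0.  ] w 8.9
10.85 [459.8 378.8  97.1] yaw -179.91 z [-0.021   0.0287 -0.9994] F [-0.8 -0.8 -5.9] T [-0.24  0.01  0.03] w 9.1
10.85 [459.8 378.8  97.1] yaw -179.91 z [-0.021   0.0287 -0.9994] F [-0.8 -0.8 -5.9] T [-0.24  0.01  0.03] w 9.1
10.9 [459.5 378.3  99.3] yaw -179.9 z [-0.0216  0.0269 -0.9994] F [-1.3 -1.1 -3. ] T [-0.18  0.08  0.01] w 9.0
```

Emit:
play_rows(
  offset=[
    [5,-1,-40],
  ],
  turn=[0],
)

```text
clock: 11.0
position: [468.2, 381.3, 65.2]
ee_rot: [-0.002, 1.0, 0.018, -0.006]
contact_force: [0.4, 1.4, -2.0]
gripper_width: 8.8
```

```bash
python3 st.py;python3 st.py
```

```text
11.0 [468.2 381.3  65.2] yaw -179.71 z [-0.0114  0.0364 -0.9993] F [ 0.4  1.4 -2. ] T [ 0.2  -0.21  0.01] w 8.8
11.05 [463.4 375.6  54.3] yaw -179.98 z [-0.0262  0.0228 -0.9994] F [-1.7 -0.9 -8.7] T [-0.36  0.2  -0.01] w 9.0
11.05 [463.4 375.6  54.3] yaw -179.98 z [-0.0262  0.0228 -0.9994] F [-1.7 -0.9 -8.7] T [-0.36  0.2  -0.01] w 9.0
11.1 [462.4 374.6  55.7] yaw -180.0 z [-0.0284  0.0198 -0.9994] F [-0.3 -0.3 -2.4] T [-0.31  0.16 -0.05] w 9.3
```

Emit:
play_rows(
  offset=[
    [2,2,-8],
  ],
  turn=[0],
)

```text
clock: 11.2
position: [465.7, 377.7, 50.2]
ee_rot: [-0.0, 1.0, 0.011, -0.013]
contact_force: [-2.4, 1.7, 3.3]
gripper_width: 8.8
```

```bash
python3 st.py;python3 st.py
```

```text
11.2 [465.7 377.7  50.2] yaw -179.93 z [-0.0253  0.0222 -0.9994] F [-2.4  1.7  3.3] T [ 0.02  0.32 -0.05] w 8.8
11.25 [465.7 377.9  49.1] yaw -179.91 z [-0.0256  0.0215 -0.9994] F [ 0.7 -0.1  4.6] T [-0.45 -0.75 -0.05] w 9.4
11.25 [465.7 377.9  49.1] yaw -179.91 z [-0.0256  0.0215 -0.9994] F [ 0.7 -0.1  4.6] T [-0.45 -0.75 -0.05] w 9.4
11.3 [465.9 377.9  49.9] yaw -179.91 z [-0.0249  0.0221 -0.9994] F [-0.  -0.6 -0.2] T [-0.26 -0.31 -0.01] w 9.3
```

Touching. I'll press a bit more to level the cover.

Emit:
play_rows(
  offset=[
    [0,0,-4],
  ],
  turn=[0],
)

```text
clock: 11.4
position: [466.6, 378.9, 48.7]
ee_rot: [-0.001, 1.0, 0.012, -0.011]
contact_force: [-5.3, -1.3, 8.9]
gripper_width: 9.1
```

```bash
python3 st.py;python3 st.py
```

```text
11.4 [466.6 378.9  48.7] yaw -179.89 z [-0.0225  0.0245 -0.9994] F [-5.3 -1.3  8.9] T [-0.75  0.72 -0.26] w 9.1
11.45 [466.6 378.9  48.6] yaw -179.88 z [-0.0225  0.0241 -0.9995] F [-2.8 -2.3  8.4] T [-0.96  0.08 -0.26] w 9.2
11.45 [466.6 378.9  48.6] yaw -179.88 z [-0.0225  0.0241 -0.9995] F [-2.8 -2.3  8.4] T [-0.96  0.08 -0.26] w 9.2
11.5 [466.6 378.8  48.8] yaw -179.87 z [-0.0224  0.024  -0.9995] F [-1.9 -1.4  7.8] T [-0.82  0.14 -0.23] w 8.7
```

Emit:
play_rows(
  offset=[
    [0,0,-5],
  ],
  turn=[0],
)

```text
clock: 11.6
position: [467.1, 379.5, 47.6]
ee_rot: [-0.001, 1.0, 0.013, -0.01]
contact_force: [-11.6, -6.1, 25.3]
gripper_width: 8.8
```

```bash
python3 st.py;python3 st.py
```

```text
11.6 [467.1 379.5  47.6] yaw -179.82 z [-0.02    0.0257 -0.9995] F [-11.6  -6.1  25.3] T [-2.23  2.26 -0.17] w 8.8
11.65 [467.1 379.5  47.8] yaw -179.8 z [-0.0197  0.0257 -0.9995] F [-5.  -3.4 11.3] T [-1.26  0.49 -0.25] w 9.2
11.65 [467.1 379.5  47.8] yaw -179.8 z [-0.0197  0.0257 -0.9995] F [-5.  -3.4 11.3] T [-1.26  0.49 -0.25] w 9.2
11.7 [467.2 379.5  47.8] yaw -179.8 z [-0.0196  0.026  -0.9995] F [-4.5 -3.  10.3] T [-1.12  0.41 -0.17] w 9.0
```

```bash
cat > pl.py <<'E'
import sys
from fit import *
def view(n,show=True):
    p,M,y=tool(); im,d,P=cloud("wrist"); save(n+".png",im)
    m=silhouettes("wrist","cover")[0]["mask"]&(d>0)
    X=P[cv2.erode(m.astype(np.uint8),np.ones((5,5)))>0]
    X=X[(X[:,2]>38)&(X[:,2]<54)]
    A=np.c_[X[:,:2]-X[:,:2].mean(0),np.ones(len(X))]
    for _ in range(4):
        c=np.linalg.lstsq(A,X[:,2],rcond=None)[0]; k=abs(X[:,2]-A@c)<1.2; X,A=X[k],A[k]
    print("tcp",p.round(1),"plane dz/dx,dz/dy",c[:2].round(4),"z",c[2].round(1),"range",X.min(0).round(),X.max(0).round(),"tool z",M[:,2].round(3))
    m=(d>0)&(P[...,2]>47.5)&(P[...,2]<58)&(P[...,0]>570)&(P[...,0]<655)&(P[...,1]>300)&(P[...,1]<450)
    S=P[m]; print("lap z by x",[(b,np.median(S[(S[:,0]>b)&(S[:,0]<b+8),2]).round(1)) for b in range(576,650,10) if ((S[:,0]>b)&(S[:,0]<b+8)).sum()>5])
    C=X; K=P[(d>0)&(P[...,2]>42)&(P[...,2]<48)&(P[...,0]>470)&(P[...,0]<665)&(P[...,1]>290)&(P[...,1]<325)]
    Y=P[m0(d,P)]
    try:
        print("kerb outer",line(K,0,1,585,640),"cover right",line(X,0,1,X[:,0].min()+15,X[:,0].max()-10),"front",line(X,1,-1,X[:,1].min()+10,X[:,1].min()+60))
    except Exception as e: print(e)
def m0(d,P): return d>0
view(sys.argv[1])
E
python3 pl.py f; python3 st.py
```

```text
tcp [467.2 379.5  47.8] plane dz/dx,dz/dy [-0.0015  0.0011] z 42.5 range [429. 323.  41.] [557. 430.  44.] tool z [-0.02   0.026 -0.999]
lap z by x [(576, np.float64(53.0)), (586, np.float64(50.1)), (596, np.float64(49.5)), (606, np.float64(49.5)), (616, np.float64(49.5)), (626, np.float64(49.6)), (636, np.float64(50.1))]
kerb outer (np.float64(0.28), array([300.8, 300.9, 301.1])) cover right (np.float64(0.02), array([323.4, 323.5, 323.5])) front (np.float64(-0.4), array([556.5, 556.3, 556.2]))
11.8 [467.3 379.6  47.8] yaw -179.8 z [-0.0192  0.0264 -0.9995] F [-4.4 -2.5 11.5] T [-1.15  0.33 -0.14] w 9.3
11.85 [467.4 379.7  47.8] yaw -179.8 z [-0.0189  0.0266 -0.9995] F [-4.1 -2.5 10.5] T [-1.04  0.16 -0.21] w 8.8
```

View pics/f.png

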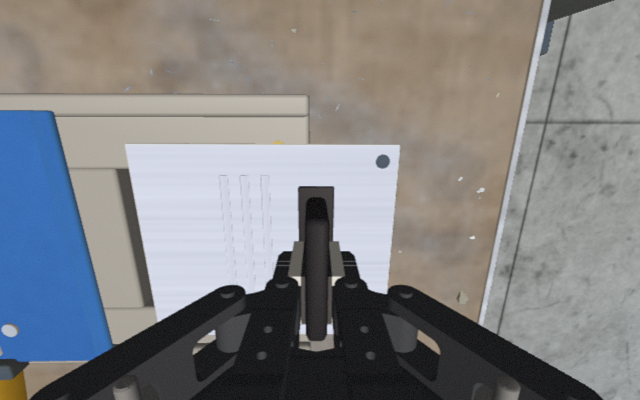

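The plate lies flat on the ledge and the lap is shut, with the front edge at column 130–155 px, short of the lap at 60–110 px. I'll slide in.

Emit:
play_rows(
  offset=[
    [10,-1,-3],
  ],
  turn=[0],
)

```text
clock: 11.95
position: [477.5, 380.2, 48.6]
ee_rot: [-0.003, 1.0, 0.015, -0.008]
contact_force: [-2.5, 1.7, 3.3]
gripper_width: 9.2
```

```bash
python3 st.py;python3 st.py
```

```text
11.95 [477.5 380.2  48.6] yaw -179.68 z [-0.0159  0.0302 -0.9994] F [-2.5  1.7  3.3] T [-0.13  0.26 -0.05] w 9.2
12.0 [479.6 380.6  48.5] yaw -179.71 z [-0.014   0.0313 -0.9994] F [-1.   0.9  4.7] T [-0.23  0.09 -0.12] w 8.7
12.0 [479.6 380.6  48.5] yaw -179.71 z [-0.014   0.0313 -0.9994] F [-1.   0.9  4.7] T [-0.23  0.09 -0.12] w 8.7
12.05 [479.4 380.5  48.2] yaw -179.73 z [-0.0139  0.0312 -0.9994] F [-0.8  0.6  7.2] T [-0.34 -0.59 -0.05] w 9.0
```

Emit:
play_rows(
  offset=[
    [10,-1,-3],
  ],
  turn=[0],
)

```text
clock: 12.15
position: [489.2, 380.9, 48.2]
ee_rot: [-0.003, 1.0, 0.017, -0.006]
contact_force: [-5.9, 1.9, 8.3]
gripper_width: 8.8
```

```bash
python3 st.py;python3 pl.py g
```

```text
12.15 [489.2 380.9  48.2] yaw -179.65 z [-0.0118  0.0341 -0.9993] F [-5.9  1.9  8.3] T [-0.18  0.83 -0.12] w 8.8
12.2 [491.2 381.   48.2] yaw -179.68 z [-0.01    0.0349 -0.9993] F [-2.3  0.6  6.5] T [-0.25  0.26 -0.16] w 9.4
tcp [491.2 381.   48.2] plane dz/dx,dz/dy [0.0002 0.0102] z 42.7 range [453. 325.  41.] [581. 432.  44.] tool z [-0.01   0.035 -0.999]
lap z by x [(576, np.float64(52.9)), (586, np.float64(50.0)), (596, np.float64(49.4)), (606, np.float64(49.4)), (616, np.float64(49.5)), (626, np.float64(49.6)), (636, np.float64(49.9)), (646, np.float64(52.9))]
kerb outer (np.float64(-0.32), array([300.7, 300.5, 300.4])) cover right (np.float64(0.31), array([324.7, 325. , 325.3])) front (np.float64(-0.24), array([580.6, 580.5, 580.4]))
```

Emit:
play_rows(
  offset=[
    [9,-3,-4],
  ],
  turn=[0],
)

```text
clock: 12.4
position: [500.1, 379.8, 47.6]
ee_rot: [-0.004, 1.0, 0.019, -0.003]
contact_force: [-6.5, 1.8, 13.3]
gripper_width: 9.2
```

```bash
python3 st.py;python3 pl.py g1
```

```text
12.4 [500.1 379.8  47.6] yaw -179.55 z [-0.0068  0.038  -0.9993] F [-6.5  1.8 13.3] T [-0.03  1.41 -0.09] w 9.2
12.45 [501.8 379.6  47.7] yaw -179.59 z [-0.0054  0.0383 -0.9993] F [-2.3  1.6  9.2] T [-0.17  0.58 -0.11] w 9.1
tcp [501.8 379.6  47.7] plane dz/dx,dz/dy [0.0015 0.0027] z 42.5 range [464. 323.  41.] [583. 430.  44.] tool z [-0.005  0.038 -0.999]
lap z by x [(576, np.float64(53.0)), (586, np.float64(50.1)), (596, np.float64(49.5)), (606, np.float64(49.5)), (616, np.float64(49.5)), (626, np.float64(49.7)), (636, np.float64(50.0)), (646, np.float64(52.8))]
kerb outer (np.float64(-0.09), array([300.7, 300.6, 300.6])) cover right (np.float64(0.08), array([323.4, 323.5, 323.6])) front (np.float64(-0.45), array([583.1, 582.9, 582.7]))
```

Emit:
play_rows(
  offset=[
    [8,-3,-4],
  ],
  turn=[0],
)

```text
clock: 12.65
position: [509.7, 378.3, 47.5]
ee_rot: [-0.005, 1.0, 0.021, -0.001]
contact_force: [-6.6, 1.0, 13.8]
gripper_width: 8.9
```

```bash
python3 st.py;python3 pl.py g2
```

```text
12.65 [509.7 378.3  47.5] yaw -179.47 z [-0.0024  0.0413 -0.9991] F [-6.6  1.  13.8] T [-0.13  1.94 -0.03] w 8.9
12.7 [511.3 378.1  47.5] yaw -179.51 z [-9.000e-04  4.190e-02 -9.991e-01] F [-2.7  0.  11. ] T [-0.44  1.04 -0.06] w 9.0
tcp [511.3 378.1  47.5] plane dz/dx,dz/dy [0.002 0.001] z 42.4 range [473. 321.  41.] [583. 429.  44.] tool z [-0.001  0.042 -0.999]
lap z by x [(576, np.float64(53.1)), (586, np.float64(50.1)), (596, np.float64(49.5)), (606, np.float64(49.5)), (616, np.float64(49.5)), (626, np.float64(49.6)), (636, np.float64(50.1)), (646, np.float64(52.7))]
kerb outer (np.float64(0.19), array([300.5, 300.6, 300.7])) cover right (np.float64(0.13), array([321.6, 321.7, 321.8])) front (np.float64(0.23), array([582.4, 582.5, 582.6]))
```

Emit:
play_rows(
  offset=[
    [6,-1,-4],
  ],
  turn=[-0.005],
)

```text
clock: 12.9
position: [516.8, 378.2, 47.5]
ee_rot: [-0.002, 1.0, 0.022, 0.001]
contact_force: [-7.2, -0.2, 15.7]
gripper_width: 8.9
```

```bash
python3 st.py;python3 st.py
```

```text
12.9 [516.8 378.2  47.5] yaw -179.73 z [ 0.0013  0.0439 -0.999 ] F [-7.2 -0.2 15.7] T [-0.51  2.24  0.07] w 8.9
12.95 [518.  378.3  47.5] yaw -179.76 z [ 0.0024  0.0443 -0.999 ] F [-4.1  0.6 13. ] T [-0.47  1.53 -0.04] w 9.1
12.95 [518.  378.3  47.5] yaw -179.76 z [ 0.0024  0.0443 -0.999 ] F [-4.1  0.6 13. ] T [-0.47  1.53 -0.04] w 9.1
13.0 [518.  378.3  47.5] yaw -179.75 z [ 0.0028  0.0444 -0.999 ] F [-2.3 -1.3 12.9] T [-0.67  1.3  -0.05] w 9.3
```

Emit:
play_rows(
  offset=[
    [4,-1,-4],
  ],
  turn=[-0.003],
)

```text
clock: 13.1
position: [521.6, 378.2, 47.5]
ee_rot: [-0.001, 1.0, 0.023, 0.002]
contact_force: [-6.6, -0.5, 13.9]
gripper_width: 9.2
```

```bash
python3 st.py;python3 pl.py g3
```

```text
13.1 [521.6 378.2  47.5] yaw -179.85 z [ 0.0039  0.0457 -0.9989] F [-6.6 -0.5 13.9] T [-0.65  2.24 -0.03] w 9.2
13.15 [522.1 378.3  47.5] yaw -179.87 z [ 0.0044  0.0461 -0.9989] F [-5. -0. 14.] T [-0.46  1.75 -0.  ] w 9.0
tcp [522.1 378.3  47.5] plane dz/dx,dz/dy [0.0025 0.0017] z 42.4 range [484. 321.  41.] [582. 428.  44.] tool z [ 0.004  0.046 -0.999]
lap z by x [(576, np.float64(53.1)), (586, np.float64(50.1)), (596, np.float64(49.4)), (606, np.float64(49.5)), (616, np.float64(49.5)), (626, np.float64(49.6)), (636, np.float64(50.1)), (646, np.float64(52.9))]
kerb outer (np.float64(0.15), array([300.5, 300.6, 300.6])) cover right (np.float64(0.36), array([321.5, 321.8, 322. ])) front (np.float64(0.1), array([581.6, 581.6, 581.6]))
```

Emit:
play_rows(
  offset=[
    [3,-1,-2],
  ],
  turn=[0],
)

```text
clock: 13.35
position: [522.3, 377.9, 47.6]
ee_rot: [-0.001, 1.0, 0.023, 0.001]
contact_force: [-16.9, 6.4, 6.7]
gripper_width: 9.3
```

```bash
python3 st.py;python3 st.py
```

```text
13.35 [522.3 377.9  47.6] yaw -179.86 z [ 0.0012  0.0468 -0.9989] F [-16.9   6.4   6.7] T [1.21 4.57 0.22] w 9.3
13.4 [522.2 377.9  47.5] yaw -179.84 z [ 9.000e-04  4.660e-02 -9.989e-01] F [-11.7   2.3  10. ] T [0.33 3.31 0.16] w 9.4
13.4 [522.2 377.9  47.5] yaw -179.84 z [ 9.000e-04  4.660e-02 -9.989e-01] F [-11.7   2.3  10. ] T [0.33 3.31 0.16] w 9.4
13.45 [522.2 377.9  47.5] yaw -179.83 z [ 0.0011  0.0463 -0.9989] F [-11.5   1.7   9.4] T [0.32 3.24 0.11] w 8.9
```

Emit:
play_rows(
  offset=[
    [3,-1,-2],
  ],
  turn=[0],
)

```text
clock: 13.55
position: [522.2, 377.9, 47.5]
ee_rot: [-0.002, 1.0, 0.023, -0.001]
contact_force: [-12.6, 4.6, 9.1]
gripper_width: 8.9
```

```bash
python3 st.py;python3 pl.py g4
```

```text
13.55 [522.2 377.9  47.5] yaw -179.78 z [-0.0023  0.0468 -0.9989] F [-12.6   4.6   9.1] T [0.68 3.3  0.1 ] w 8.9
13.6 [522.1 377.9  47.5] yaw -179.78 z [-0.0027  0.0468 -0.9989] F [-13.    3.   11.2] T [0.47 3.29 0.11] w 8.7
tcp [522.1 377.9  47.5] plane dz/dx,dz/dy [0.0022 0.0016] z 42.4 range [484. 321.  41.] [582. 428.  44.] tool z [-0.003  0.047 -0.999]
lap z by x [(576, np.float64(53.1)), (586, np.float64(50.1)), (596, np.float64(49.4)), (606, np.float64(49.4)), (616, np.float64(49.4)), (626, np.float64(49.6)), (636, np.float64(50.0)), (646, np.float64(52.8))]
kerb outer (np.float64(-0.4), array([300.8, 300.6, 300.4])) cover right (np.float64(0.06), array([321.3, 321.4, 321.4])) front (np.float64(-0.22), array([581.9, 581.8, 581.7]))
```

Emit:
play_rows(
  offset=[
    [1,0,-3],
  ],
  turn=[0],
)

```text
clock: 13.8
position: [522.0, 378.1, 47.5]
ee_rot: [-0.003, 1.0, 0.023, -0.001]
contact_force: [-2.9, -6.1, 13.4]
gripper_width: 9.1
```

```bash
python3 st.py;python3 - <<'E'
from fit import *
im,d,P=cloud("wrist"); save("h.png",im)
m=silhouettes("wrist","cover")[0]["mask"]&(d>0); X=P[m]; X=X[(X[:,2]>40)&(X[:,2]<45.5)]
print("cover R",line(X,0,1,495,570),"front/back x",line(X,1,1,335,365))
Z=P[(d>0)]; 
# brightness edge: cover white vs case along image columns
g=im.astype(int); 
for xx in (490,530,570):
    k=(d>0)&(abs(P[...,0]-xx)<1.5)&(P[...,1]>297)&(P[...,1]<340)&(P[...,2]>37)
    o=np.argsort(P[k][:,1]); print(xx,[(int(a*1),round(float(z),1),int(b)) for a,z,b in zip(P[k][o][:,1],P[k][o][:,2],g[k].mean(1)[o])][::2][:28])
k=(d>0)&(P[...,0]>490)&(P[...,0]<570)&(P[...,1]>405)&(P[...,2]>37)&(P[...,2]<50)
Y=P[k];B=g[k].mean(1)
for b in range(422,456,2):
    s=(Y[:,1]>=b)&(Y[:,1]<b+2)
    if s.sum()>3: print(b,s.sum(),np.median(Y[s,2]).round(1),np.median(B[s]))
E
python3 st.py
```

```text
13.8 [522.  378.1  47.5] yaw -179.68 z [-0.0028  0.0459 -0.9989] F [-2.9 -6.1 13.4] T [-1.94  0.52 -0.14] w 9.1
13.85 [522.1 378.   47.5] yaw -179.7 z [-0.0028  0.0461 -0.9989] F [-7.3 -2.5 10.9] T [-0.82  1.64 -0.08] w 9.1
cover R (np.float64(0.2), array([320.4, 320.5, 320.7])) front/back x (np.float64(-0.32), array([483.2, 483.1, 483. ]))
490 [(300, 43.6, 117), (300, 43.1, 119), (300, 43.7, 119), (300, 43.7, 120), (300, 45.9, 149), (300, 44.4, 149), (300, 43.3, 147), (300, 44.0, 149), (301, 44.4, 160), (301, 43.3, 161), (301, 43.4, 161), (301, 43.2, 162), (301, 43.8, 175), (301, 43.7, 174), (301, 43.5, 174), (301, 45.0, 185), (301, 44.7, 185), (301, 43.9, 185), (302, 43.1, 185), (302, 44.3, 186), (302, 44.1, 186), (302, 43.5, 186), (302, 43.9, 185), (302, 43.6, 184), (302, 43.0, 185), (303, 44.6, 186), (303, 44.6, 186), (303, 43.6, 185)]
530 [(300, 43.7, 126), (300, 42.5, 127), (300, 43.0, 127), (300, 43.1, 126), (300, 44.5, 152), (300, 43.9, 152), (300, 43.4, 152), (301, 44.1, 166), (301, 43.9, 166), (301, 43.7, 165), (301, 43.2, 167), (301, 44.6, 177), (301, 44.2, 179), (301, 43.
[... 503 characters left out ...]
 44.8, 174), (301, 45.0, 173), (301, 44.3, 173), (302, 43.2, 176), (302, 45.1, 176), (302, 44.6, 176), (302, 44.3, 177), (302, 44.3, 176), (302, 44.9, 177), (302, 44.5, 177), (302, 43.9, 177), (302, 43.0, 177), (303, 44.4, 177), (303, 44.0, 178), (303, 43.5, 177)]
424 18 42.7 225.5
426 26 42.3 224.66666666666666
428 28 42.1 220.0
432 25 39.7 166.33333333333334
434 39 39.4 165.33333333333334
436 35 39.5 165.33333333333334
438 123 39.9 133.33333333333334
440 217 42.2 103.0
13.95 [522.  378.   47.5] yaw -179.73 z [-0.0029  0.0465 -0.9989] F [-7.4 -1.3 12.1] T [-0.74  1.78  0.01] w 9.5
14.0 [522.1 378.   47.5] yaw -179.73 z [-0.0028  0.0466 -0.9989] F [-7.5 -1.8 10.9] T [-0.76  1.73 -0.02] w 9.1
```

View pics/h.png

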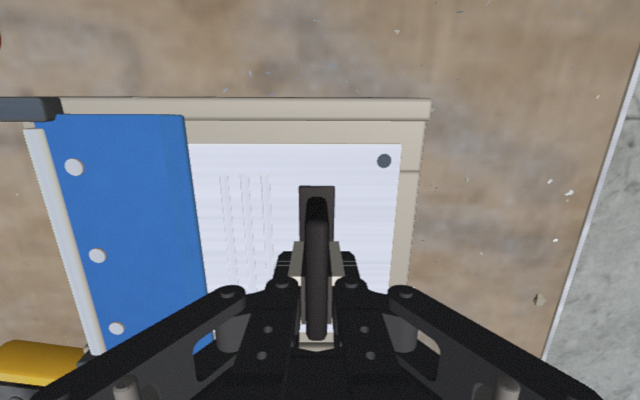

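```bash
python3 - <<'E'
from fit import *
im,d,P=cloud("wrist")
k=(d>0)&(P[...,0]>450)&(P[...,0]<520)&(P[...,1]>318)&(P[...,1]<365)&(P[...,2]>36)&(P[...,2]<41.5)
print("case front",line(P[k],1,1,322,362))
m=(d>0)&(P[...,2]>47)&(P[...,2]<58)&(P[...,0]>565)&(P[...,0]<600)&(P[...,1]>308)&(P[...,1]<375); print("lap front",line(P[m],1,1,315,365))
E
python3 st.py
```

```text
case front (np.float64(-0.22), array([471.9, 471.9, 471.8]))
lap front (np.float64(0.13), array([579.3, 579.3, 579.4]))
14.05 [522.1 378.   47.5] yaw -179.73 z [-0.0028  0.0467 -0.9989] F [-7.4 -1.3 12.1] T [-0.71  1.76 -0.03] w 9.2
14.1 [522.1 378.   47.5] yaw -179.73 z [-0.0028  0.0467 -0.9989] F [-7.5 -2.3 11.4] T [-0.75  1.71 -0.04] w 9.0
```

The cover is home: the rear gap measures 11.2 mm against 11 expected. The side gaps are about 9.8 and 9.5 mm, the lap is shut, and the push is steady at about 11 N. I'll hand it in.

```bash
python3 -c "
from h import *
print(arm.job_done())"; python3 st.py
```

```text
the job is handed in; nothing more can be done
None
the job is handed in; nothing more can be done
```

The cover is fully home against the rubber stop, square and centred. I handed the job in at about 14 s with the arm still gripping it and pressing it down.

I picked it up by the grip bar, turned it about 90°, set it flat on the ledge in front of the lap, and slid it under until it met the stop. The red bottle and black tape were not touched.

Last checks before handing in:
- **Home:** the slide stopped dead at the stop with about 12 N of forward resistance. The gap from the cover's rear edge to the case front is 11.2 mm, where 11 mm is expected.
- **Centred:** the side gaps are about 9.8 mm and 9.5 mm.
- **Square:** the edge fits put the cover within about 0.3° of the case, which is the noise of those fits.
- **Lap:** it read the same height within about 0.2 mm all through the slide, so it stayed shut.
- **Push:** steady at about 11–12 N down, a little over the 10 N asked. About 7 N of forward push against the stop remains.
- **Flat:** the plate is within about 0.15°.

- **Tool tilt:** the tool ended rolled about 2.7° to one side. Small errors built up row by row, and I could not correct that direction directly. The bar pivoted in the jaws, so the cover itself lies flat.
- **x offset:** the final TCP x was about 2 mm beyond my first estimate, in line with the camera calibration error.

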